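# Make up the two reagent kits for the analyser run

## Task

Make up the two kits for the analyser from the stock on the bench: the orange tray gets the red-capped bottle and the yellow-capped and white-capped vials, the blue tray gets the green-capped bottle and the black-capped vial. Stand each bottle in its tray's large bay and each vial in a small pocket of its own, upright and set down gently, not dropped. Leave the trays where they are, and leave the blue-capped bottle and the purple-capped vial standing where they are.

Things in the scene. Friction and masses are not known exactly. Their poses are not given: they have to be found in the camera images.
- bottle_red: reagent bottle with a red screw cap: white round plastic bottle, 42 mm in diameter up to 52 mm height, then a shoulder and a ribbed cap 29 mm in diameter from 60 to 78 mm, the total height; a red stripe round its label; about 65 g, standing upright on the bench. Origin at the centre of its underside, z up its axis. For the orange tray.
- bottle_green: reagent bottle with a green screw cap: white round plastic bottle, 42 mm in diameter up to 52 mm height, then a shoulder and a ribbed cap 29 mm in diameter from 60 to 78 mm, the total height; a green stripe round its label; about 65 g, standing upright on the bench. Origin at the centre of its underside, z up its axis. For the blue tray.
- bottle_blue: reagent bottle with a blue screw cap: white round plastic bottle, 42 mm in diameter up to 52 mm height, then a shoulder and a ribbed cap 29 mm in diameter from 60 to 78 mm, the total height; a blue stripe round its label; about 65 g, standing upright on the bench. Origin at the centre of its underside, z up its axis. Not needed: stays where it stands.
- vial_yellow: small vial of brown glass with a yellow cap: 24 mm in diameter over its whole height of 50 mm but for a slight neck (18 mm) between 34 and 36 mm; the cap is the top 14 mm; about 28 g, standing upright on the bench. Origin at the centre of its underside, z up its axis. For the orange tray.
- vial_white: small vial of brown glass with a white cap: 24 mm in diameter over its whole height of 50 mm but for a slight neck (18 mm) between 34 and 36 mm; the cap is the top 14 mm; about 28 g, standing upright on the bench. Origin at the centre of its underside, z up its axis. For the orange tray.
- vial_black: small vial of brown glass with a black cap: 24 mm in diameter over its whole height of 50 mm but for a slight neck (18 mm) between 34 and 36 mm; the cap is the top 14 mm; about 28 g, standing upright on the bench. Origin at the centre of its underside, z up its axis. For the blue tray.
- vial_purple: small vial of brown glass with a purple cap: 24 mm in diameter over its whole height of 50 mm but for a slight neck (18 mm) between 34 and 36 mm; the cap is the top 14 mm; about 28 g, standing upright on the bench. Origin at the centre of its underside, z up its axis. Not needed: stays where it stands.
- tray_orange: loose orange tray, 104 mm (x) by 130 mm (y), with a lug 18 mm long, top 18 mm up, at each y end; the -y lug bears a card (dots red, yellow, white). Origin: centre of underside, z up. Floor 3 mm thick, walls and dividers 4 mm thick, tops 18 mm up. Large bay: 96 mm (x) by 66 mm (y) inside, centre x 0, y -28 mm. Two small pockets, each 46 mm (x) by 52 mm (y), centres x -25 and +25 mm, y +35 mm. 0.35 kg
- tray_blue: loose blue tray, 104 mm (x) by 130 mm (y), with a lug 18 mm long, top 18 mm up, at each y end; the -y lug bears a card (dots green, black). Origin: centre of underside, z up. Floor 3 mm thick, walls and dividers 4 mm thick, tops 18 mm up. Large bay: 96 mm (x) by 66 mm (y) inside, centre x 0, y -28 mm. Two small pockets, each 46 mm (x) by 52 mm (y), centres x -25 and +25 mm, y +35 mm. 0.35 kg
Not all that is in view belongs to the job. Leave any pink look-alike of the bottle_green alone.

How it is judged:
By the outcome, as a careful person would: the job done as asked, in the order asked, and still so for the second after the job is handed in, with the robot touching nothing.
It also fails if it takes over 128 s, if anything falls off the work surface, if the arm or the gripper's body presses on something with over 40 N, if the wrist force passes 120 N, or if a joint passes its speed limit or range.

## Robot

A 7-joint arm with a two-finger parallel gripper is mounted at the origin on the work surface. World frame = base frame: x ahead of the robot, y to its left, z up, the work surface at z = 0. Lengths are in m, angles in rad, forces in N, time in s.
With the tool pointing down it reaches from about 0.4 to 0.9 m from the base axis. Payload 5.5 kg.
Tool frame: the origin (TCP) lies midway between the tips of the shut fingers; the grasp point (between the pads) lies 19 mm behind it (manip.grip_depth is the distance from the TCP to the grasp point, in m); z points along the fingers, y is the line along which they close (so a half turn about z gives the same grasp; the last joint's range is limited). The gripper opens to 92 mm and grips with 3 to 60 N. Pads are 19 mm wide; open, the fingers measure 130 mm over their backs; the gripper's body (75 mm by 190 mm) begins 47 mm behind the grasp point.
Start: joints at [-0.851, 0.501, -0.427, 1.55, 0.221, 1.138, -0.21], TCP at [0.287, 0.583, 0.227] pointing down, gripper open.
Joint ranges: [-2.88, 2.88], [-0.31, 2.03], [-1.54, 1.56], [0.2, 2.42], [-1.41, 4.55], [0.19, 2.02], [-2.57, 2.57]. Speed limits (rad/s): [2.57, 2.57, 3.14, 3.14, 3.14, 3.14, 3.14].

## Interface

Orientations are given as a unit quaternion [x, y, z, w].
In Python, from bench import manip, effector, viewer gives the robot as it stands. Calls block until the motion is done:
- manip.move_pose(position, orientation): joint-space move of the TCP to a pose.
- manip.servo_line(position, ori=None, vel=0.15): straight line of the TCP; ori=None keeps the orientation; vel is the mean speed in m/s.
- manip.movej(angles): joint-space move.
- effector.open_jaws() and effector.close(f_grip=None): open the fingers fully, or close them until they stop; f_grip is the grip in N (None keeps the last).
- manip.sleep(seconds).
- manip.solve_ik(position, orientation): joint angles nearest the present ones, or None.
- viewer.get_image(name): name is "scene" or "side" or "wrist"; returns the picture (480x640x3 uint8, red, green, blue); there is no depth.
- viewer.get_calibration(name): a dict with "vfov" (degrees; the focal length in pixels is half the picture's height over the tangent of half this angle, whatever the lens; pixels are square), "cx", "cy" (the principal point, pixels), "eye" and "attitude" of the camera in the world. Camera axes: x right, y down, z forward; pixel columns grow to the right and rows downward; lengths in m; the calibration is good to about 2 mm. A picture is of the moment at which its call begins: read the wrist's pose just before it. get_calibration takes no time and is no camera call; for the wrist camera it gives the pose at the moment of the call.
A pose or a line that the arm cannot do raises manip.PlanningError and nothing moves.
- manip.hand_in(): hands the job in; it is judged then, once.
Readings, each from a call of its own:
- manip.current_clock(): time.
- manip.current_q(): joint angles.
- manip.current_joint_velocities(): joint speeds.
- manip.current_tau(): joint torques, N m.
- manip.current_tool_pos(): TCP position.
- manip.current_tcp_rot(): TCP orientation.
- manip.current_force(): force on the tool from outside, world axes, zero at the start.
- manip.current_wrist_torque(): the same for the moment, N m.
- manip.current_finger_gap(): finger opening in m.
- manip.current_gripper_force(): force on a finger pad.
Only numpy, scipy, OpenCV 4.12 (cv2) and the standard library are available. Lean on these libraries where they do the work, as an engineer would, in place of code of your own. Each camera call takes 0.05 s, during which the arm holds its last target. There are 200 camera calls.

## Working session

There is one attempt and no reset: what is moved stays moved. The work goes in short steps, each a Python script; the robot and the scene stay as the last script left them, time stands still between calls to the robot, and variables do not carry over. Pictures are saved under pics/ and viewed, at most 14 in all, crops included, and the job is handed in when it is done.

```bash
ls; mkdir -p pics; python3 - <<'E'
from bench import manip, viewer
import cv2
for n in ("scene","side","wrist"):
    c=viewer.get_calibration(n); print(n,c)
    cv2.imwrite(f"pics/{n}0.png",viewer.get_image(n)[...,::-1])
print(manip.current_tool_pos(),manip.current_tcp_rot(),manip.current_clock())
E
```

```text
pics
scene {'vfov': 46.693395748394344, 'cx': 326.6374278302753, 'cy': 241.82595777429592, 'eye': array([1.1682123 , 0.11726911, 0.68242038]), 'attitude': array([ 0.60669954,  0.70206418, -0.28820412, -0.23655853])}
side {'vfov': 54.09273805515921, 'cx': 319.4735126115778, 'cy': 235.04884958217977, 'eye': array([0.192719  , 0.42950338, 0.52991082]), 'attitude': array([-0.32662476,  0.84818193, -0.38813564,  0.15249394])}
wrist {'vfov': 58.62302083436626, 'cx': 310.7051376741791, 'cy': 238.49498918307884, 'eye': array([0.21689744, 0.6182101 , 0.38402763]), 'attitude': array([0.83986553, 0.52285564, 0.07609091, 0.12433038])}
[0.28651332 0.58284104 0.22591079] [ 2.26398265e-01  9.74034520e-01 -7.36279994e-04 -1.92329679e-04] 0.15
```

View pics/scene0.png

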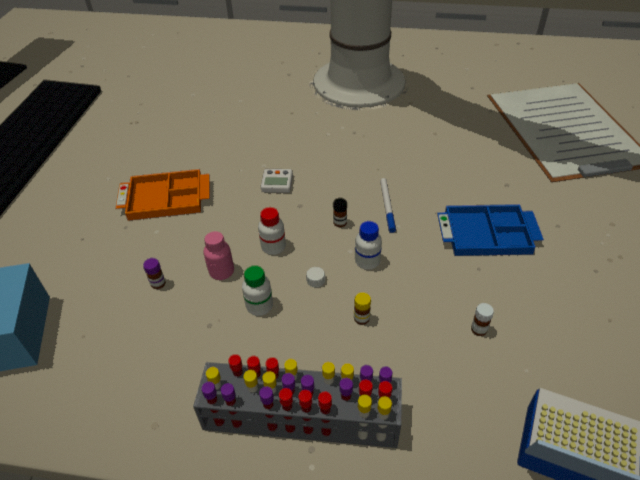

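View pics/side0.png

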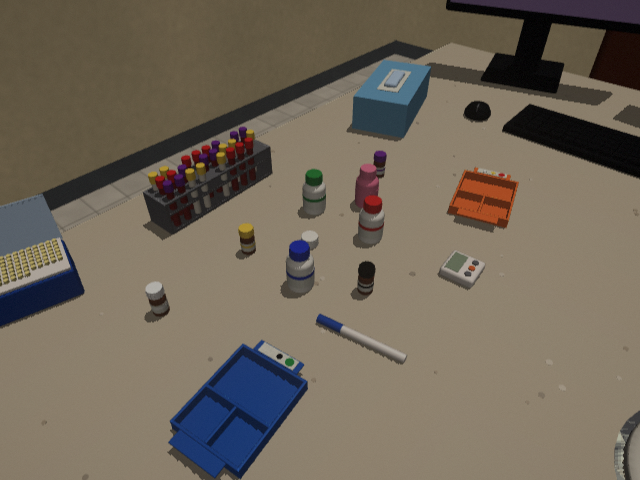

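The scene view shows all items: red cap (270,217), green (255,276), blue (369,232), yellow (363,300), white (483,312), black (340,206), purple (153,267), pink decoy (216,243), orange tray (165,195), and blue tray (490,230). The side view shows the same items and the card on the blue tray at (278,357).

```bash
cat > h.py <<'E'
import numpy as np, cv2
from scipy.spatial.transform import Rotation as R
from bench import manip, effector, viewer
def rays(c,px):
    px=np.atleast_2d(np.float64(px)); f=240/np.tan(np.radians(c["vfov"]/2))
    d=np.c_[(px-[c["cx"],c["cy"]])/f,np.ones(len(px))]
    return R.from_quat(c["attitude"]).apply(d)
def plane(c,px,z):
    d=rays(c,px); return c["eye"]+d*((z-c["eye"][2])/d[:,2])[:,None]
def tri(cs,pxs):
    A=np.zeros((3,3));b=np.zeros(3);L=[]
    for c,p in zip(cs,pxs):
        d=rays(c,p)[0];d/=np.linalg.norm(d);P=np.eye(3)-np.outer(d,d);A+=P;b+=P@c["eye"];L.append((P,c["eye"]))
    x=np.linalg.solve(A,b); return x,max(np.linalg.norm(P@(x-e)) for P,e in L)
def blob(img,seed,tol=30):
    m=np.zeros((482,642),np.uint8)
    cv2.floodFill(cv2.GaussianBlur(img,(3,3),0),m,seed,0,(tol,)*3,(tol,)*3,8|cv2.FLOODFILL_MASK_ONLY|cv2.FLOODFILL_FIXED_RANGE|255<<8)
    x,y,w,h=cv2.boundingRect(m[1:-1,1:-1]); return np.array([x+(w-1)/2,y+(h-1)/2]),(w,h)
E
python3 - <<'E'
from h import *
S=cv2.imread("pics/scene0.png");D=cv2.imread("pics/side0.png")
cs,cd=viewer.get_calibration("scene"),viewer.get_calibration("side")
T=dict(red=((270,217),(372,206)),green=((255,276),(314,178)),blue=((369,232),(299,251)),yellow=((363,300),(246,232)),white=((483,312),(156,292)),black=((340,206),(366,270)),purple=((153,267),(379,159)),pink=((216,243),(368,175)))
for k,(a,b) in T.items():
    pa,wa=blob(S,a);pb,wb=blob(D,b);x,e=tri((cs,cd),(pa,pb));print(k,pa,wa,pb,wb,x.round(4),round(e,4))
v=np.vstack([cv2.resize(S[150:280,100:230],(560,560))[:, :]]);w=cv2.resize(S[180:280,420:560],(784,560))
cv2.imwrite("pics/o.png",cv2.resize(S[160:230,105:225],(720,420),interpolation=cv2.INTER_CUBIC));cv2.imwrite("pics/b.png",cv2.resize(S[190:270,430:550],(720,480),interpolation=cv2.INTER_CUBIC))
E
```

```text
red [269. 213.] (17, 11) [371.5 202. ] (20, 23) [ 0.544  -0.0814  0.0733] 0.0019
green [254.  273.5] (19, 14) [313.5 178. ] (16, 15) [ 0.667  -0.0759  0.068 ] 0.0022
blue [369.  227.5] (17, 12) [299.  246.5] (19, 14) [0.555  0.0784 0.0749] 0.0002
yellow [362.  298.5] (15, 12) [245.5 230. ] (16, 9) [0.6712 0.0822 0.044 ] 0.0011
white [484.5 309. ] (16, 13) [319.5 270. ] (640, 419) [0.5727 0.1722 0.0296] 0.1128
black [339.5 205.5] (12, 14) [366.  274.5] (17, 26) [0.4705 0.0228 0.0352] 0.0025
purple [151.5 264.5] (16, 12) [379.5 160.5] (12, 14) [ 0.6461 -0.2475  0.0352] 0.0043
pink [213.5 247. ] (22, 31) [367.5 188.5] (34, 52) [ 0.6025 -0.1571  0.0383] 0.0081
```

View pics/o.png

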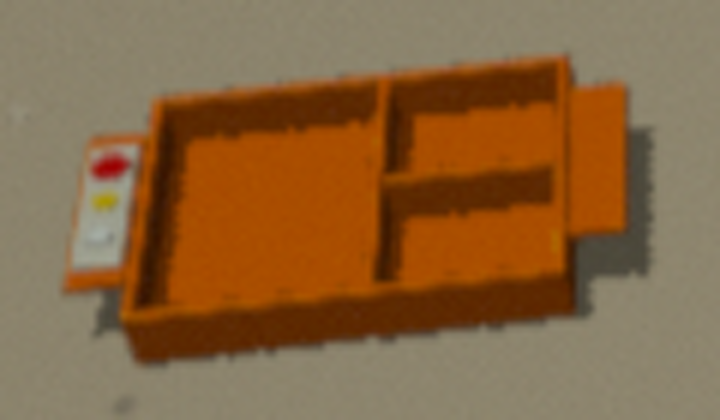

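View pics/b.png

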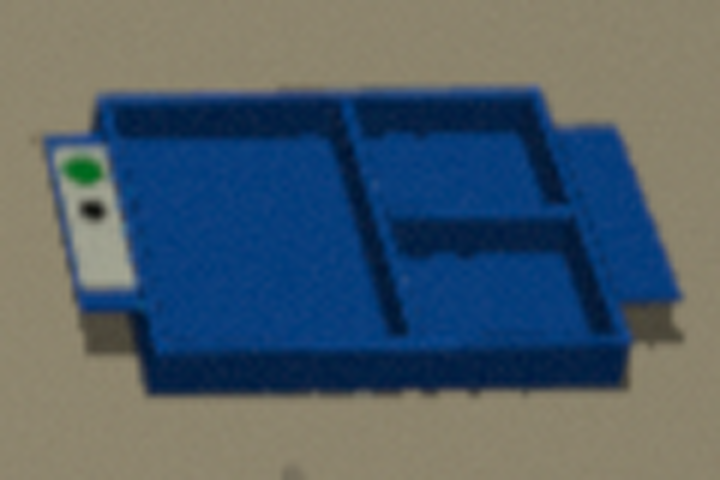

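The crops show the tray rims. Orange's outer top corners are at crop pixels (155,100), (567,58), (575,285), (125,318), with the card (-y) on the left. Blue's are at (97,95), (540,90), (630,345), (150,350), also with the card on the left.

```bash
python3 - <<'E'
from h import *
cs=viewer.get_calibration("scene")
for n,off,q in (("o",(105,160),[(155,100),(567,58),(575,285),(125,318)]),("b",(430,190),[(97,95),(540,90),(630,345),(150,350)])):
    p=plane(cs,(np.array(q)+.5)/6-.5+off,.018)[:,:2]
    print(n,p.round(4).tolist(),"sides",[round(float(np.linalg.norm(p[i]-p[i-3])),4) for i in range(4)])
    y=p[1]+p[2]-p[0]-p[3]; x=p[2]+p[3]-p[0]-p[1]
    print(" c",p.mean(0).round(4),"yaw from y",np.degrees(np.arctan2(-y[0],y[1])).round(1),"from x",np.degrees(np.arctan2(x[1],x[0])).round(1))
D=cv2.imread("pics/scene0.png")
for k,px,z in (("red",(269,213),.075),("green",(254,273.5),.072),("yellow",(362,298.5),.045),("white",(484.5,309),.045),("black",(339.5,205.5),.043),("purple",(151.5,264.5),.045),("pen",(388,205),0),("pena",(384,181),0.005),("penb",(392,228),.005),("cap",(316,277),.01),("pink",(215,242),.06)):
    print(k,plane(cs,px,z).round(4))
# wrist camera pose in TCP frame
c=viewer.get_calibration("wrist");r=R.from_quat(manip.current_tcp_rot());p=manip.current_tool_pos()
print((r.inv().apply(c["eye"]-p)).round(4),(r.inv()*R.from_quat(c["attitude"])).as_euler("xyz",degrees=True).round(2))
print(manip.current_clock())
E
```

```text
o [[0.4216, -0.3834], [0.3844, -0.2607], [0.4867, -0.2255], [0.5182, -0.3527]] sides [0.1282, 0.1082, 0.131, 0.1014]
 c [ 0.4527 -0.3056] yaw from y 15.4 from x 18.4
b [[0.4249, 0.2029], [0.4056, 0.3305], [0.5066, 0.3458], [0.5261, 0.2177]] sides [0.129, 0.1022, 0.1296, 0.1023]
 c [0.4658 0.2742] yaw from y 8.6 from x 8.5
red [[ 0.544  -0.0826  0.075 ]]
green [[ 0.6686 -0.0767  0.072 ]]
yellow [[0.6713 0.0813 0.045 ]]
white [[0.666  0.2547 0.045 ]]
black [[0.4769 0.0218 0.043 ]]
purple [[ 0.6505 -0.2465  0.045 ]]
pen [[0.4174 0.1021 0.    ]]
pena [[0.3573 0.0897 0.005 ]]
penb [[0.4805 0.1135 0.005 ]]
cap [[0.6115 0.0027 0.01  ]]
pink [[ 0.6043 -0.1564  0.06  ]]
[ 0.0781  0.0009 -0.1582] [-1.677e+01 -2.000e-02  9.004e+01]
0.15
```

```bash
cat >> h.py <<'E'
def proj(c,p):
    f=240/np.tan(np.radians(c["vfov"]/2)); v=R.from_quat(c["attitude"]).inv().apply(np.float64(p)-c["eye"])
    return v[:2]/v[2]*f+[c["cx"],c["cy"]]
def quat(th):   # tool down, closing line at angle th
    y=np.array([np.cos(th),np.sin(th),0]);z=np.array([0,0,-1.]);return R.from_matrix(np.c_[np.cross(y,z),y,z]).as_quat()
LO=np.array([-2.88,-.31,-1.54,.2,-1.41,.19,-2.57]);HI=np.array([2.88,2.03,1.56,2.42,4.55,2.02,2.57])
def best(p,deg):
    q0=manip.current_q();o=[]
    for k in (0,180):
        q=manip.solve_ik(p,quat(np.radians(deg+k)))
        if q is not None:
            q=np.array(q);o.append((np.abs(q-q0).max()+(5 if min((q-LO).min(),(HI-q).min())<.12 else 0),deg+k))
    return quat(np.radians(min(o)[1]))
def goto(p,deg):
    manip.move_pose(p,best(p,deg))
def look(name):
    c=viewer.get_calibration("wrist");im=np.ascontiguousarray(viewer.get_image("wrist")[...,::-1]);cv2.imwrite(f"pics/{name}.png",im);return c,im
def pick(name,xy,top,hg,deg,f,tol=30):
    goto([*xy,.17],deg);c,im=look("w_"+name)
    s=proj(c,[*xy,top]);b,wh=blob(im,tuple(int(round(v)) for v in s),tol)
    p=plane(c,b,top-.003)[0,:2];d=c["eye"][2]-top;w=np.array(wh)*d/(240/np.tan(np.radians(c["vfov"]/2)))
    print(name,"seed",s.round(),"blob",b,"size mm",(w*1e3).round(1),"xy",p.round(4),"shift mm",((p-xy)*1e3).round(1))
    dia=.029 if top>.06 else .024
    if np.linalg.norm(p-xy)>.02 or not (.8*dia<w.min() and w.max()<1.45*dia): print("REJECT");return False
    manip.servo_line([*p,hg-.019+.03],vel=.2);manip.servo_line([*p,hg-.019],vel=.08)
    effector.close(f);z=manip.current_tool_pos()[2];g=manip.current_finger_gap()
    manip.servo_line([*p,.19],vel=.2)
    print("gap at grasp",round(g,4),"after lift",round(manip.current_finger_gap(),4),"zg",round(z,4),"tool",manip.current_tool_pos().round(4),"t",manip.current_clock())
    np.save("zg.npy",z);return True
def tloc(t,u):  # tray (x,y,yawdeg), local xy
    a=np.radians(t[2]);return np.array([t[0]+u[0]*np.cos(a)-u[1]*np.sin(a),t[1]+u[0]*np.sin(a)+u[1]*np.cos(a)])
def place(t,u,rel):
    zg=float(np.load("zg.npy"));p=tloc(t,u);goto([*p,.19],t[2]+rel)
    manip.servo_line([*p,zg+.03],vel=.2);zc=zg+.006;manip.servo_line([*p,zc],vel=.05)
    f0=manip.current_force()[2]
    for _ in range(7):
        z=manip.current_tool_pos()[2];df=manip.current_force()[2]-f0
        if z<=zg+.0034 or df>2: break
        zc-=max(.0007,min(.002,z-zg-.0032));manip.servo_line([*p,zc],vel=.02)
    print("place z-zg",round(z-zg,4),"df",round(df,2),"err",(manip.current_tool_pos()[:2]-p).round(4))
    effector.open_jaws();a=manip.current_tool_pos();manip.servo_line([a[0],a[1],a[2]+.02],vel=.08);manip.servo_line([a[0],a[1],.19],vel=.25)
    print("t",manip.current_clock())
E
python3 - <<'E'
from h import *
goto([.47,.25,.27],98.5);c,im=look("trayb");print(manip.current_tool_pos(),manip.current_clock())
print(pick("white",np.array([.666,.255]),.05,.04,90,10))
goto([.47,-.29,.27],106);c,im=look("trayo");print(manip.current_tool_pos(),manip.current_finger_gap(),manip.current_clock())
np.savez("trayo.npz",**c)
E
```

```text
[0.46948053 0.25136782 0.27000421] 1.625
white seed [307. 231.] blob [237. 172.] size mm [309.7 225. ] xy [0.6263 0.2088] shift mm [-39.7 -46.2]
REJECT
False
[ 0.47075703 -0.2888954   0.26986468] 0.09167337035554368 4.7167
```

View pics/w_white.png

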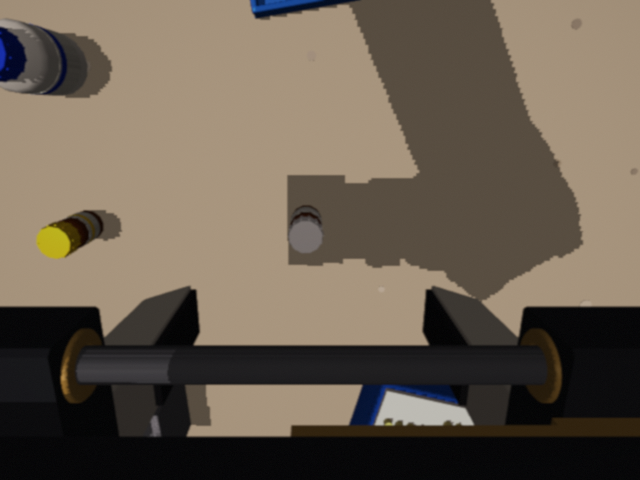

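View pics/trayo.png

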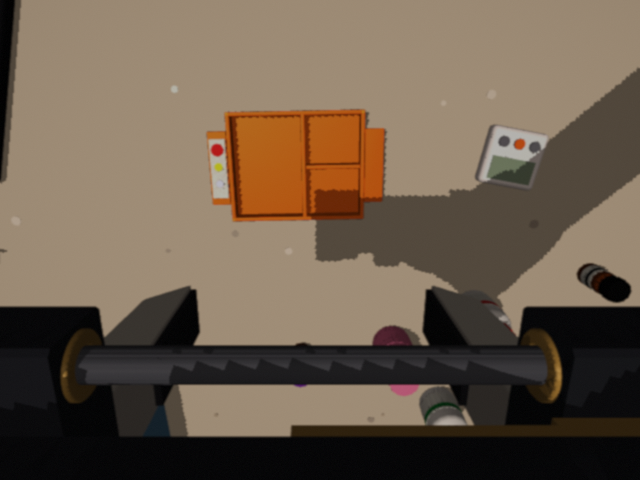

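View pics/trayb.png

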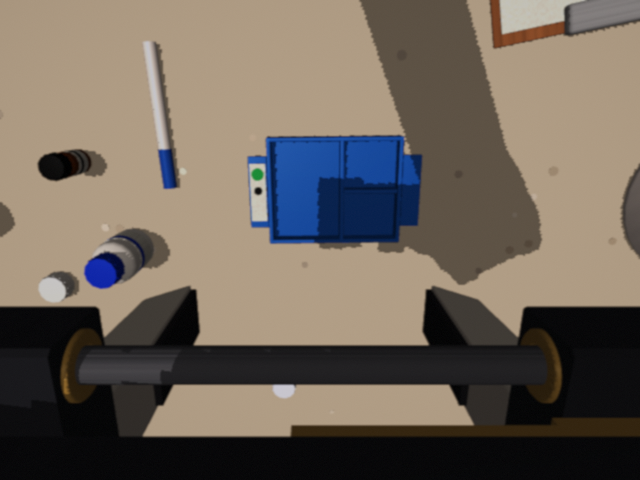

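The white cap at (306,233) lies in the robot's own shadow, so the colour flood leaked. The orange tray rim corners in the wrist view are about (226,113), (364,110), (364,219), (233,221). The blue ones are about (267,137), (403,136), (400,242), (270,243).

```bash
python3 - <<'E'
from h import *
co=dict(np.load("trayo.npz"))
now=R.from_quat(manip.current_tcp_rot());rel=now.inv()*R.from_quat(co["attitude"]);r=R.from_quat(quat(np.radians(98.5)))
cb=dict(co);cb["attitude"]=(r*rel).as_quat();cb["eye"]=np.array([.46948,.25137,.27])+r.apply([.0781,.0009,-.1582])
for n,c,q in (("o",co,[(226,113),(364,110),(364,219),(233,221)]),("b",cb,[(267,137),(403,136),(400,242),(270,243)])):
    p=plane(c,q,.018)[:,:2];y=p[1]+p[2]-p[0]-p[3]; x=p[2]+p[3]-p[0]-p[1]
    print(n,p.mean(0).round(4),[round(float(np.linalg.norm(p[i]-p[i-3])),4) for i in range(4)],np.degrees(np.arctan2(-y[0],y[1])).round(1),np.degrees(np.arctan2(x[1],x[0])).round(1))
im=cv2.imread("pics/w_white.png");print(im[233,306],im[215,340],im[225,306])
for t in (6,9,12,15): print(t,blob(im,(306,233),t))
g=cv2.cvtColor(im,cv2.COLOR_BGR2GRAY)[186:276,262:352]
print(cv2.HoughCircles(g,cv2.HOUGH_GRADIENT,1,10,param1=60,param2=10,minRadius=14,maxRadius=22)[0][:4])
E
```

```text
o [ 0.4508 -0.3079] [0.127, 0.1033, 0.1296, 0.1026] 17.1 17.4
b [0.4638 0.2754] [0.1272, 0.1038, 0.1307, 0.1039] 8.9 9.4
[108 110 117] [65 78 88] [108 111 118]
6 (array([305. , 236.5]), (31, 30))
9 (array([305.5, 236.5]), (32, 30))
12 (array([305. , 236.5]), (33, 30))
15 (array([304.5, 236.5]), (34, 32))
[[43.5 49.5 16.9]
 [43.5 32.5 14.5]]
```

```bash
cat >> h.py <<'E'
TO=(.4517,-.3068,17.3);TB=(.4648,.2748,8.9)
E
python3 - <<'E'
from h import *
if pick("white2",np.array([.666,.255]),.05,.04,90,10,tol=13):
    place(TO,(25,36) if 0 else (.025,.036),90);look("after1")
E
```

```text
white2 seed [313. 229.] blob [311. 234.] size mm [21.5 20.2] xy [0.6707 0.2537] shift mm [ 4.7 -1.3]
gap at grasp 0.0234 after lift 0.0236 zg 0.021 tool [0.6699 0.2531 0.1884] t 10.2
place z-zg 0.0032 df 0.05 err [-0.  0.]
t 16.4917
```

View pics/after1.png

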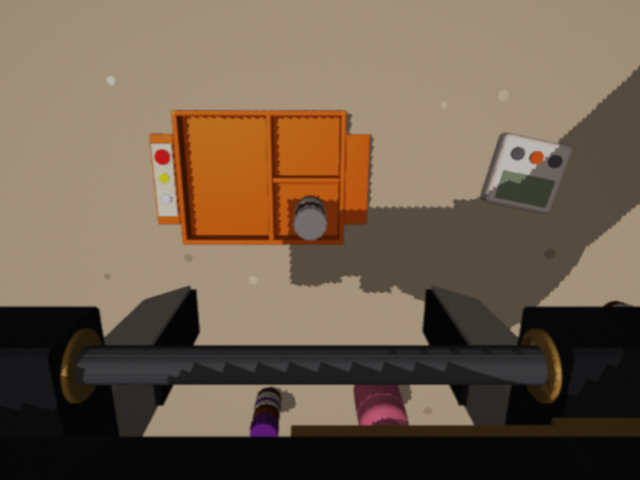

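The white vial stands upright in the +x pocket at (310,215), and the tray has not moved. Next are the yellow vial and the black vial.

```bash
python3 - <<'E'
from h import *
if pick("yellow",np.array([.673,.0815]),.05,.04,90,10,tol=25):
    place(TO,(-.025,.036),90)
    if pick("black",np.array([.475,.022]),.05,.04,110,10,tol=13): place(TB,(.025,.036),90);look("after3")
E
```

```text
yellow seed [313. 230.] blob [313. 231.] size mm [22.7 21.4] xy [0.6744 0.0812] shift mm [ 1.4 -0.3]
gap at grasp 0.0236 after lift 0.0236 zg 0.021 tool [0.6734 0.0809 0.1886] t 21.4167
place z-zg 0.0032 df -0.62 err [-0. -0.]
t 27.325
black seed [312. 231.] blob [311. 227.] size mm [21.4 22.7] xy [0.4734 0.0207] shift mm [-1.6 -1.3]
gap at grasp 0.0229 after lift 0.0235 zg 0.021 tool [0.4725 0.0204 0.1891] t 31.875
place z-zg 0.0032 df 0.21 err [ 0. -0.]
t 37.2833
```

```bash
python3 - <<'E'
from h import *
if pick("red",np.array([.546,-.082]),.078,.045,37,15,tol=25):
    place(TO,(0,-.030),0)
    if pick("green",np.array([.669,-.0765]),.078,.045,90,15,tol=25): place(TB,(0,-.030),0)
E
```

```text
red seed [307. 246.] blob [305.5 250. ] size mm [25.8 20.5] xy [ 0.5476 -0.0856] shift mm [ 1.6 -3.6]
REJECT
```

```bash
python3 - <<'E'
from h import *
im=cv2.imread("pics/w_red.png");print(im[246,307],im[235,307])
for t in (35,45,60): print(t,blob(im,(307,246),t))
cv2.imwrite("pics/w_redc.png",cv2.resize(im[150:350,200:420],(660,600)))
E
```

```text
[ 28  28 191] [ 30  29 190]
35 (array([306., 250.]), (45, 35))
45 (array([306.5, 250. ]), (46, 35))
60 (array([306. , 249.5]), (47, 36))
```

View pics/w_redc.png

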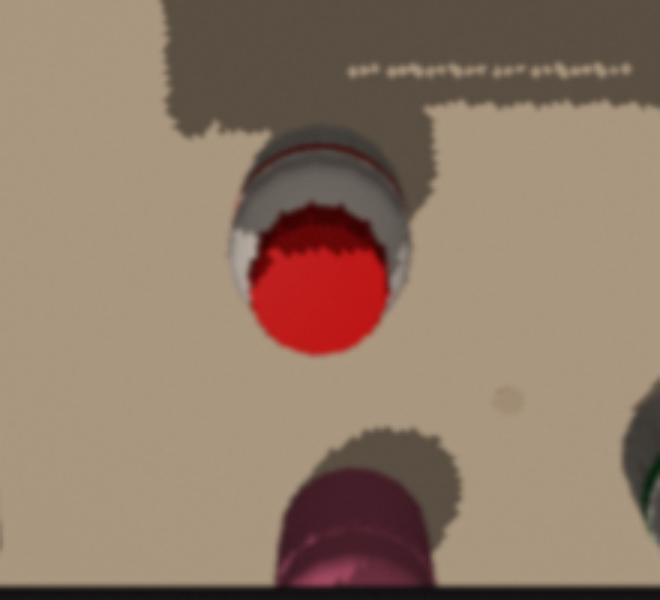

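The red cap's lower part is lit and its upper part is in shadow. The full disc, 46 px wide with its bottom at row 268, is centred near (306,245), which matches the seed. An enclosing circle handles the cut-off blob.

```bash
python3 - <<'E'
s=open("h.py").read()
s=s.replace("    x,y,w,h=cv2.boundingRect(m[1:-1,1:-1]); return np.array([x+(w-1)/2,y+(h-1)/2]),(w,h)","    (x,y),r=cv2.minEnclosingCircle(cv2.findNonZero(m[1:-1,1:-1])); return np.array([x,y]),(2*r,2*r)")
open("h.py","w").write(s)
E
python3 - <<'E'
from h import *
if pick("red2",np.array([.546,-.082]),.078,.045,37,15,tol=35):
    place(TO,(0,-.030),0)
    if pick("green",np.array([.669,-.0765]),.078,.045,90,15,tol=25): place(TB,(0,-.030),0)
E
```

```text
red2 seed [309. 244.] blob [307.70223999 245.72471619] size mm [26.2 26.2] xy [ 0.5468 -0.0839] shift mm [ 0.8 -1.9]
gap at grasp 0.0416 after lift 0.0418 zg 0.026 tool [ 0.5458 -0.084   0.1889] t 42.225
place z-zg 0.0032 df 0.51 err [-0.     -0.0001]
t 47.275
green seed [314. 244.] blob [313.23287964 243.30137634] size mm [28.4 28.4] xy [ 0.6696 -0.0768] shift mm [ 0.6 -0.3]
gap at grasp 0.0418 after lift 0.0418 zg 0.026 tool [ 0.6686 -0.0771  0.1886] t 51.6333
place z-zg 0.0032 df 0.99 err [ 0. -0.]
t 57.0667
```

```bash
python3 - <<'E'
from h import *
goto([.45,.5,.25],100)
cv2.imwrite("pics/scene9.png",viewer.get_image("scene")[...,::-1])
E
```

```text
(no output)
```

View pics/scene9.png

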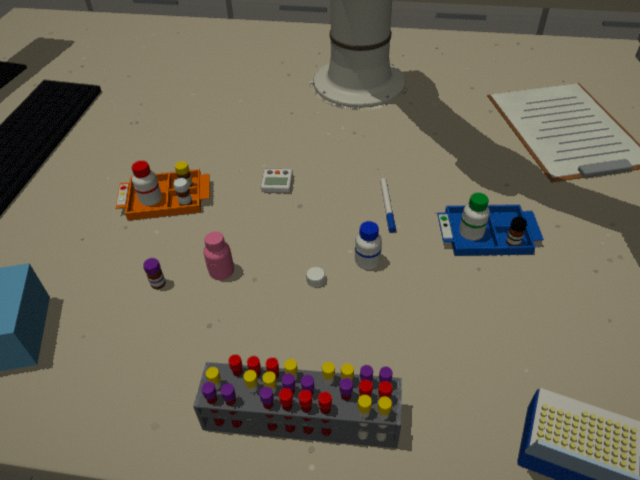

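The scene shows both kits complete and upright: orange holds red (145,183), yellow (182,172) and white (183,191); blue holds green (476,217) and black (516,231). The trays, the blue bottle (369,245), the purple vial (154,273) and the pink decoy (217,257) have not moved.

```bash
python3 -c "
from bench import manip
print(manip.hand_in())"
```

```text
the job is handed in; nothing more can be done
None
```

I made up both kits and handed the job in at about 60 s of the 128 s allowed; the last picture shows every item upright in its correct bay or pocket, with the trays, the blue-capped bottle, the purple-capped vial and the pink look-alike where they were.

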